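# Point out the thermometer, then the pills

### The arm

A 6-joint arm with a two-finger parallel gripper is mounted at the origin on the work surface. World frame = base frame: x ahead of the robot, y to its left, z up, the work surface at z = 0. Lengths are in m, angles in rad, forces in N, time in s.
With the tool pointing down it reaches from about 0.425 to 0.95 m from the base axis. Payload 3.5 kg.
Tool frame: the origin (TCP) lies on the centre line of the jaws, within the pads' length; the fingertips stand 25 mm ahead of it and the grasp point (between the pads) lies 6 mm ahead of it; y points along the fingers, z is the direction in which the jaws open and shut, and the axes are right-handed (so a half turn about y gives the same grasp; the last joint's range is limited). The gripper opens to 85 mm and grips with 20 to 120 N. Pads are 22 mm wide; open, the fingers measure 114 mm over their backs; the gripper's body (76 mm by 85 mm) begins 54 mm behind the grasp point. The pads swing forward as they close: fully open they stand 13 mm farther back than shut.
Start: joints at [1.023, 0.286, 1.577, -0, 1.279, -0.15], TCP at [0.261, 0.622, 0.256] pointing down, gripper open.
Joint ranges: [-2.77, 2.77], [-0.9, 2.22], [0.21, 2.48], [-1.53, 4.67], [0.24, 2.81], [-2.84, 2.84]. Speed limits (rad/s): [2.79, 2.79, 3.14, 3.14, 3.14, 3.14].

### API

Orientations are given as a unit quaternion [x, y, z, w].
In Python, from plant import ctrl gives the robot as it stands.
- The arm moves only by the tool arm_command, never from a script. Its argument "steps" is a list of rows, each an object with "hand": the opening, from 0 (shut) to 1 (fully open); "travel": the shift along the tool's x, y, z in units of 0.3 m (1.0 is 0.3 m), a list of three; "rotation": the turn, a rotation vector about the tool's x, y, z in units of 30 degrees (1.0 is 30 degrees), a list of three. A call has 1 to 20 rows; each row shifts and turns the pose as measured when the row begins, along the tool's axes as they then stand; what a row does not reach is not made up. A row lasts 1/8 s, in which the tool goes at most 62.5 mm and 10.7 degrees, less where a joint would pass 70% of its speed; a pose out of reach is approached as far as the arm can. A call with a number of a shift or a turn outside -1 to 1 is refused whole. A call with a gripper value outside its range is refused whole. The fingers move at their own pace and stop on an object; "grip_force" is the grip in N (left out, the last holds). Time passes only in rows, so rows that do not move let the fingers close. It gives the time, the measured TCP pose, the force and the opening at its end, in the units of the state.
- ctrl.get_state(): the state, without advancing time (a new reading comes with each control period).
- ctrl.read_camera(name): name is "scene" or "top"; returns (picture, depth): 480x640x3 uint8, blue, green, red; 480x640 float32, m along the optical axis (not along the pixel's ray), 0 where there is no reading.
- ctrl.camera_params(name): a dict with "fx", "fy", "cx", "cy" (pixels), "extrinsics" (4x4, takes a point from camera to world coordinates). Camera axes: x right, y down, z forward; pixel columns grow to the right and rows downward; lengths in m; the calibration is good to about 2 mm. A picture is of the moment at which its call begins. camera_params takes no time and is no camera call.
- ctrl.sign_off(): hands the job in, once; it reports no verdict.
Trained networks look in the newest picture that a camera, given by its name, has taken for a name from the list of things; names that differ only in an ending like _2 or _b are one class to them, and where a whole thing is asked for, a point or a joint stands for the part that bears it (a point fixed in the world has none). Each returns a list of dicts, best first, with "score" (0 to 1); they miss things now and then, are a little off and sometimes report something else, mostly with a low value. They report only what shows in the picture. A call takes as long as a camera call. They do not tell look-alikes from the thing itself.
- ctrl.masks_of(camera, thing): "region" (480x640 bool, what is visible of it) and "at" ([column, row] in pixels, amid what is visible of it).
The state is a dict: "time": time; "qpos": joint angles; "dq": joint speeds; "joint_efforts": joint torques, N m; "eef_pos": TCP position; "tcp_rot": TCP orientation; "contact_force": force on the tool from outside, world axes, zero at the start; "wrist_torque": the same for the moment, N m; "opening": opening from 0.0 (shut) to 1.0 (fully open).
Only numpy, scipy, OpenCV 4.12 (cv2) and the standard library are available. Lean on these libraries where they do the work, as an engineer would, in place of code of your own. Each camera call takes 0.05 s, during which the arm holds its last target.

### The job

Show the person in bed what to use: press the dome of the tap light fully down and let it up, point at the middle of the white thermometer case (the shorter of the two white cases) for two to three seconds, then point at the aluminium pill canister (the squat one, not the tall canister or the flat tin) and finish still pointing at it. Point from above, with the fingertips about two centimetres over the thing and not touching it, and keep from pointing closely at the look-alikes. Pick nothing up, do not push the tap light along, and leave everything else untouched where it stands.

Things in the scene. Friction and masses are not known exactly. Their poses are not given: they have to be found in the camera images.
- dome_top (a point): Top centre of the tap light's frosted dome, 31 mm above the nightstand when up. The tap light is a round push-on lamp, standing loose on a rubber foot: white bezel 92 mm across and about 16 mm high, with a cream-white dome 74 mm across in it. z is up
- tap_dome (a joint): How far the dome is pressed down: 0 m up, 0.005 m at its stop. It is sprung: about 1 N starts it moving and about 5.5 N holds it at the stop; it comes up by itself. A press is good beyond 0.0035 m
- thermo_top (a point): Middle of the top of the thermometer case, 20 mm above the nightstand. The case is plain white plastic, lying flat, 150 mm long (its y axis), 28 to 31 mm wide (x), 20 mm high, with a pull-off cap 46 mm long at its +y end marked by a thin grey seam and grooves. z is up. Loose, 60 g, not to be touched
- pills_top (a point): Centre of the lid of the pill canister, 46 mm above the nightstand. The canister is a squat upright aluminium cylinder 52 mm across and 46 mm high, with a knurled screw lid. z is up. Loose, 70 g, not to be touched
- tap_light: The tap light as a whole; origin at the centre of its underside
- thermo: The thermometer case; origin at the centre of its underside, y along its length
- pills: The pill canister; origin at the centre of its underside
- swabs_top (a point): Top centre of the tall aluminium canister, a look-alike: 42 mm across, 90 mm high
- tin_top (a point): Top centre of the flat round aluminium tin, a look-alike: 72 mm across, 20 mm high
- brushcase_top (a point): Middle of the top of the toothbrush case, a look-alike: white plastic, 205 mm long (its y axis), 34 mm wide, 24 mm high, with a seam near the middle and three dark vent slots near one end
- swabs: The tall aluminium canister; origin at the centre of its underside
- tin: The flat aluminium tin; origin at the centre of its underside
- brushcase: The toothbrush case; origin at the centre of its underside, y along its length
- mug: Blue ceramic mug, 82 mm across, 94 mm high, handle at its +y side; origin at the centre of its underside
- massager: Wooden back massager lying flat along its y axis: seven ridged rollers on a rod between two turned handles, 364 mm long, 46 mm across; origin on the nightstand under its middle
- clipstand: Black plastic clip stand holding a pair of folded spectacles, foot 90 mm across, 150 mm high, spectacles 130 mm wide along its y axis; origin at the centre of its underside
Mind the look-alikes: they are no part of the job. Leave any red look-alike of the swabs alone. What is shaped like the tap_light but green or orange is not meant.

How it is judged:
By the outcome, as a careful person would: the job done as asked, in the order asked, and still so for the second after the job is handed in, with the robot touching nothing.
It also fails if it takes over 48 s, if anything falls off the work surface, if the arm or the gripper's body presses on something with over 40 N, if the wrist force passes 120 N, or if a joint passes its speed limit or range.

## Working session

There is one attempt and no reset: what is moved stays moved. The work goes in short steps, Python scripts to look and compute and a tool call to move; the robot and the scene stay as the last step left them, time stands still between calls to the robot, and variables do not carry over. Pictures are saved under pics/ and viewed, and the job is handed in when it is done.

Besides the shell and the picture viewer there is one more tool, called after "Call:" as name(argument=value, ...) on one line, values as JSON. arm_command: Moves the arm, as the interface text tells. Shifts and turns lie within -1 to 1; 1 stands for 0.3 m of shift or 30 degrees of turn. Its arguments: {"type":"object","properties":{"steps":{"type":"array","items":{"type":"object","properties":{"hand":{"type":"number"},"travel":{"type":"array","items":{"type":"number","minimum":-1,"maximum":1}},"rotation":{"type":"array","items":{"type":"number","minimum":-1,"maximum":1}}}}},"grip_force":{"type":"number"}},"required":["steps"]}

```bash
mkdir -p pics
python3 - <<'E'
from plant import ctrl
import cv2,numpy as np
s=ctrl.get_state()
for k in s: print(k,np.round(s[k],3))
for n in("top","scene"):
    im,d=ctrl.read_camera(n); cv2.imwrite(f"pics/{n}0.png",im); np.save(f"pics/{n}0.npy",d)
    p=ctrl.camera_params(n); print(n,p["fx"],p["cx"],p["cy"],np.round(p["extrinsics"],3))
E
```

```text
time 0.0
qpos [ 1.023  0.287  1.578  0.     1.279 -0.15 ]
dq [ 0.     0.001 -0.002 -0.     0.     0.001]
joint_efforts [ 0.0000e+00 -4.0596e+01 -2.9264e+01 -0.0000e+00  6.0000e-03 -0.0000e+00]
eef_pos [0.261 0.622 0.255]
tcp_rot [ 0.694 -0.14   0.139 -0.692]
contact_force [ 0.079 -0.375  0.731]
wrist_torque [ 0.053 -0.022 -0.027]
opening 1.004
top 440.16017821014054 317.3700771170737 235.95743456892987 [[ 0.028 -0.998  0.055  0.465]
 [-0.999 -0.029 -0.019  0.009]
 [ 0.02  -0.055 -0.998  1.212]
 [ 0.     0.     0.     1.   ]]
scene 507.4540057789881 317.6081027530667 243.55525230499694 [[ 0.855  0.43  -0.288  0.869]
 [ 0.518 -0.71   0.477 -0.535]
 [ 0.    -0.557 -0.83   0.984]
 [ 0.     0.     0.     1.   ]]
```

View pics/top0.png

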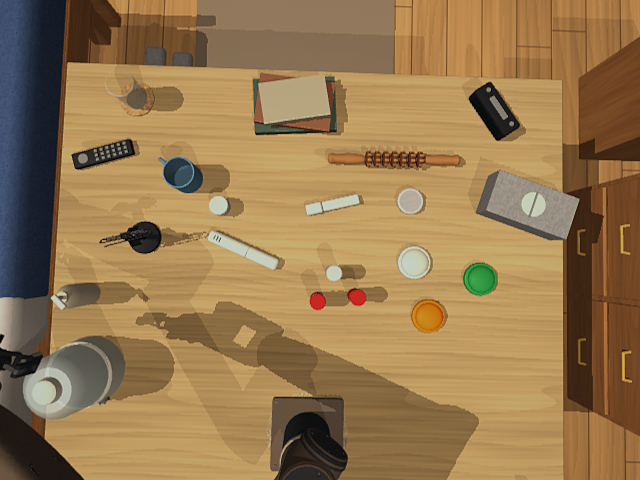

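View pics/scene0.png

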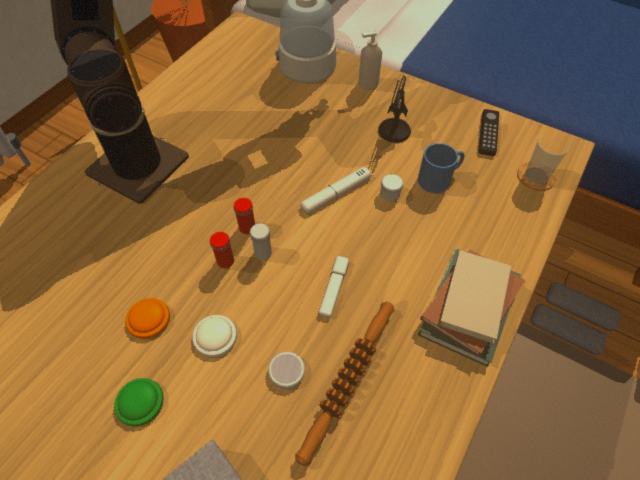

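The top view shows the tap light at (414,263), the thermometer case at (333,204), the squat canister at (219,205), the tall canister at (334,272), the tin at (410,201) and the toothbrush case at (243,250). Next I'll measure their positions.

```bash
cat > h.py <<'E'
import numpy as np,cv2
from plant import ctrl
def cloud(n,d):
    p=ctrl.camera_params(n);v,u=np.mgrid[:480,:640]
    P=np.stack([(u-p["cx"])/p["fx"]*d,(v-p["cy"])/p["fy"]*d,d],-1)
    T=np.array(p["extrinsics"]);W=P@T[:3,:3].T+T[:3,3];W[d<=0]=np.nan;return W
E
python3 - <<'E'
from h import *
dt=np.load("pics/top0.npy");ds=np.load("pics/scene0.npy")
Wt=cloud("top",dt);Ws=cloud("scene",ds)
print("table z",np.nanmedian(Wt[150:300,280:400,2]),np.nanmedian(Ws[200:300,300:400,2]))
def show(name,c,h,hs):
    u,v=c
    W=Wt[v-35:v+36,u-45:u+46].reshape(-1,3)
    for tag,A in(("top",W),("scene",Ws.reshape(-1,3))):
        c0=Wt[v,u]
        m=(abs(A[:,2]-h)<hs)&(np.hypot(A[:,0]-c0[0],A[:,1]-c0[1])<.09)
        Q=A[m]
        if len(Q)<8: print(name,tag,len(Q));continue
        r=cv2.minAreaRect((Q[:,:2]*1000).astype(np.float32))
        print(name,tag,len(Q),"mean",Q.mean(0).round(4),"rect",np.round(r[0],1),np.round(r[1],1),round(r[2],1),"zmax",np.round(np.percentile(Q[:,2],[50,98]),4))
show("tap",(414,263),.024,.012)
show("thermo",(333,204),.020,.006)
show("pills",(219,205),.046,.007)
show("swabs",(334,272),.09,.01)
show("tin",(410,201),.02,.006)
show("brush",(243,250),.024,.006)
for n in ("tap_light","thermo","pills","swabs"):
  for c in("top","scene"):
    for r in ctrl.masks_of(c,n):
        W=(Wt if c=="top" else Ws)[r["region"]]
        print(n,c,round(r["score"],2),np.round(r["at"]),r["region"].sum(),np.nanmedian(W,0).round(4))
E
```

```text
table z -0.0006431136094411372 0.0012676130886427606
tap top 787 mean [ 0.4692 -0.2772  0.0229] rect [ 468.9 -279.1] [86.4 86.2] 77.6 zmax [0.0241 0.0322]
tap scene 1398 mean [ 0.471  -0.284   0.0241] rect [ 466.1 -281. ] [88.4 89.6] 58.6 zmax [0.0252 0.0336]
thermo top 490 mean [ 0.6206 -0.0486  0.0179] rect [621.1 -51.4] [ 29.3 147.9] 13.6 zmax [0.0177 0.0226]
thermo scene 784 mean [ 0.6195 -0.0552  0.0194] rect [618.3 -54.1] [ 31.9 149.2] 13.8 zmax [0.0195 0.0236]
pills top 327 mean [0.6099 0.2568 0.0449] rect [625.2 275.9] [110.1  52.7] 51.2 zmax [0.0449 0.05  ]
pills scene 352 mean [0.6109 0.2565 0.0463] rect [622.8 275. ] [112.7  53.3] 53.9 zmax [0.0465 0.0513]
swabs top 479 mean [ 0.4022 -0.0606  0.0886] rect [389.4 -70.9] [109.9 108.9] 61.7 zmax [0.0887 0.093 ]
swabs scene 602 mean [ 0.4033 -0.0626  0.0894] rect [387.4 -58.7] [107.5 107.2] 45.3 zmax [0.0902 0.0941]
tin top 524 mean [ 0.6363 -0.264   0.0192] rect [ 636.9 -264.7] [70.2 69.4] 22.7 zmax [0.0192 0.0244]
tin scene 1031 mean [ 0.635  -0.2676  0.0211] rect [ 634.6 -266.9] [71.2 71.1] 35.8 zmax [0.0211 0.0248]
brush t
[... 621 characters left out ...]
0678  0.0698]
thermo top 0.85 [328. 201.] 504 [ 0.6201 -0.0457  0.0175]
thermo top 0.62 [243. 249.] 979 [0.4906 0.1858 0.0218]
thermo scene 0.85 [336. 290.] 849 [ 0.621  -0.058   0.0193]
pills top 0.67 [219. 204.] 312 [0.6041 0.2513 0.0447]
pills scene 0.6 [389. 189.] 463 [0.6061 0.2401 0.045 ]
swabs top 0.69 [356. 296.] 257 [ 0.3771 -0.1166  0.0882]
swabs top 0.58 [335. 270.] 225 [ 0.4368 -0.0572  0.0886]
swabs top 0.49 [318. 302.] 264 [ 0.3646 -0.0161  0.088 ]
swabs top 0.16 [415. 264.] 583 [ 0.4686 -0.2768  0.0263]
swabs scene 0.94 [245. 216.] 606 [ 0.3667 -0.0278  0.0711]
swabs scene 0.69 [261. 240.] 585 [ 0.4405 -0.0684  0.0766]
swabs scene 0.68 [224. 255.] 630 [ 0.3821 -0.1284  0.0756]
```

```bash
cat >> h.py <<'E'
from scipy.spatial.transform import Rotation as Ro
def go(*tg):
    s=ctrl.get_state();R=Ro.from_quat(s["tcp_rot"]).as_matrix();p=np.array(s["eef_pos"])
    print("t",s["time"],"p",p.round(4),"op",round(float(s["opening"]),3),"F",np.round(s["contact_force"],2));print(R.round(4))
    for t in tg:
        d=R.T@(np.array(t)-p);print(t,"travel",(d/.3).round(4),"dist",np.linalg.norm(d).round(4));p=np.array(t)
    y=R[:,1];print("rot to down",(R.T@np.cross(y,[0,0,-1])/np.radians(30)).round(4))
E
python3 - <<'E'
from h import *
dt=np.load("pics/top0.npy");ds=np.load("pics/scene0.npy")
for n,d in(("top",dt),("scene",ds)):
    A=cloud(n,d).reshape(-1,3)
    m=(abs(A[:,2]-.046)<.004)&(np.hypot(A[:,0]-.604,A[:,1]-.251)<.038)
    Q=A[m];print(n,m.sum(),cv2.minEnclosingCircle((Q[:,:2]*1000).astype(np.float32)),Q.mean(0))
    m=(A[:,2]>.027)&(np.hypot(A[:,0]-.469,A[:,1]+.28)<.05)
    Q=A[m];print("dome",m.sum(),cv2.minEnclosingCircle((Q[:,:2]*1000).astype(np.float32)),Q.mean(0))
go([.55,.15,.22],[.468,-.28,.12])
E
```

```text
top 262 ((606.4203491210938, 252.75811767578125), 25.94013214111328) [0.60628633 0.25289635 0.04531557]
dome 250 ((468.4159240722656, -277.7605285644531), 33.25252914428711) [ 0.46840456 -0.27778649  0.0292977 ]
scene 274 ((604.1060180664062, 250.01646423339844), 27.128202438354492) [0.60413157 0.24890727 0.04649719]
dome 580 ((467.3979797363281, -280.6383056640625), 32.88771438598633) [ 0.46726184 -0.28117242  0.03033657]
t 0.5 p [0.2615 0.6223 0.2563] op 1.0 F [ 0.7  -1.86  0.66]
[[ 9.219e-01 -0.000e+00  3.874e-01]
 [-3.874e-01 -0.000e+00  9.219e-01]
 [-0.000e+00 -1.000e+00 -1.000e-04]]
[0.55, 0.15, 0.22] travel [ 1.4966  0.1209 -1.0787] dist 0.5546
[0.468, -0.28, 0.12] travel [ 0.3033  0.3334 -1.4273] dist 0.449
rot to down [ 0.0001  0.     -0.0001]
```

Call:
arm_command(steps=[{"hand": 0,"travel": [0.136,0.011,-0.098]},{"hand": 0,"travel": [0.136,0.011,-0.098]},{"hand": 0,"travel": [0.136,0.011,-0.098]},{"hand": 0,"travel": [0.136,0.011,-0.098]},{"hand": 0,"travel": [0.136,0.011,-0.098]},{"hand": 0,"travel": [0.136,0.011,-0.098]},{"hand": 0,"travel": [0.136,0.011,-0.098]},{"hand": 0,"travel": [0.136,0.011,-0.098]},{"hand": 0,"travel": [0.136,0.011,-0.098]},{"hand": 0,"travel": [0.136,0.011,-0.098]},{"hand": 0,"travel": [0.136,0.011,-0.098]},{"hand": 0,"travel": [0,0,0]}], grip_force=30)

```text
$.steps[0]: bad value
```

Run:
```python
from h import *
go([.468,-.28,.19],[.468,-.28,.08])
```

```text
t 0.5 p [0.2615 0.6223 0.2563] op 1.0 F [ 0.7  -1.86  0.66]
[[ 9.219e-01 -0.000e+00  3.874e-01]
 [-3.874e-01 -0.000e+00  9.219e-01]
 [-0.000e+00 -1.000e+00 -1.000e-04]]
[0.468, -0.28, 0.19] travel [ 1.7999  0.221  -2.506 ] dist 0.928
[0.468, -0.28, 0.08] travel [0.     0.3667 0.    ] dist 0.11
rot to down [ 0.0001  0.     -0.0001]
```

The row was refused, probably because `rotation` is missing, so I'll include it.

Call:
arm_command(steps=[{"hand": 0,"travel": [0.136,0.011,-0.098],"rotation": [0,0,0]},{"hand": 0,"travel": [0.136,0.011,-0.098],"rotation": [0,0,0]},{"hand": 0,"travel": [0.136,0.011,-0.098],"rotation": [0,0,0]},{"hand": 0,"travel": [0.136,0.011,-0.098],"rotation": [0,0,0]},{"hand": 0,"travel": [0.136,0.011,-0.098],"rotation": [0,0,0]},{"hand": 0,"travel": [0.136,0.011,-0.098],"rotation": [0,0,0]},{"hand": 0,"travel": [0.136,0.011,-0.098],"rotation": [0,0,0]},{"hand": 0,"travel": [0.136,0.011,-0.098],"rotation": [0,0,0]},{"hand": 0,"travel": [0.136,0.011,-0.098],"rotation": [0,0,0]},{"hand": 0,"travel": [0.136,0.011,-0.098],"rotation": [0,0,0]},{"hand": 0,"travel": [0.136,0.011,-0.098],"rotation": [0,0,0]}], grip_force=30)

```text
time: 1.88
eef_pos: [0.5588, 0.14, 0.222]
tcp_rot: [-0.691, 0.135, -0.14, 0.696]
contact_force: [-0.9, -0.5, -0.0]
opening: 0.001
```

Run:
```python
from h import *
go([.468,-.28,.19],[.468,-.28,.08])
```

```text
t 1.875 p [0.5588 0.14   0.222 ] op 0.001 F [-0.9  -0.48 -0.04]
[[ 0.9247  0.0082  0.3806]
 [-0.3807  0.0048  0.9247]
 [ 0.0058 -1.      0.0076]]
[0.468, -0.28, 0.19] travel [ 0.2525  0.0975 -1.4106] dist 0.4309
[0.468, -0.28, 0.08] travel [-0.0021  0.3667 -0.0028] dist 0.11
rot to down [-0.0144  0.      0.011 ]
```

Call:
arm_command(steps=[{"hand": 0,"travel": [0.028,0.011,-0.155],"rotation": [-0.014,0,0.011]},{"hand": 0,"travel": [0.028,0.011,-0.155],"rotation": [0,0,0]},{"hand": 0,"travel": [0.028,0.011,-0.155],"rotation": [0,0,0]},{"hand": 0,"travel": [0.028,0.011,-0.155],"rotation": [0,0,0]},{"hand": 0,"travel": [0.028,0.011,-0.155],"rotation": [0,0,0]},{"hand": 0,"travel": [0.028,0.011,-0.155],"rotation": [0,0,0]},{"hand": 0,"travel": [0.028,0.011,-0.155],"rotation": [0,0,0]},{"hand": 0,"travel": [0.028,0.011,-0.155],"rotation": [0,0,0]},{"hand": 0,"travel": [0.028,0.011,-0.155],"rotation": [0,0,0]},{"hand": 0,"travel": [0,0,0],"rotation": [0,0,0]}])

```text
time: 3.12
eef_pos: [0.4678, -0.293, 0.1945]
tcp_rot: [0.694, -0.136, 0.142, -0.693]
contact_force: [-0.1, 0.2, 0.1]
opening: -0.0
```

Run:
```python
from h import *
go([.468,-.28,.1],[.468,-.28,.07])
```

```text
t 3.125 p [ 0.4678 -0.293   0.1945] op -0.0 F [-0.06  0.22  0.08]
[[ 9.227e-01  8.200e-03  3.854e-01]
 [-3.854e-01 -3.600e-03  9.227e-01]
 [ 9.000e-03 -1.000e+00 -2.000e-04]]
[0.468, -0.28, 0.1] travel [-0.0188  0.3147  0.0404] dist 0.0954
[0.468, -0.28, 0.07] travel [-0.0009  0.1     0.    ] dist 0.03
rot to down [ 0.0003 -0.      0.0172]
```

Call:
arm_command(steps=[{"hand": 0,"travel": [-0.01,0.15,0.02],"rotation": [0,0,0.017]},{"hand": 0,"travel": [-0.009,0.15,0.02],"rotation": [0,0,0]},{"hand": 0,"travel": [0,0.08,0],"rotation": [0,0,0]},{"hand": 0,"travel": [0,0,0],"rotation": [0,0,0]}])

```text
time: 3.62
eef_pos: [0.4693, -0.2784, 0.0799]
tcp_rot: [0.694, -0.138, 0.14, -0.693]
contact_force: [0.7, 0.4, 0.2]
opening: -0.002
```

Run:
```python
from h import *
go([.468,-.28,.062],[.468,-.28,.052])
im,d=ctrl.read_camera("scene"); cv2.imwrite("pics/s1.png",cv2.resize(im[230:430,100:340],None,fx=3,fy=3))
```

```text
t 3.625 p [ 0.4693 -0.2784  0.0799] op -0.002 F [0.7  0.36 0.17]
[[ 9.228e-01  3.600e-03  3.852e-01]
 [-3.852e-01 -1.800e-03  9.228e-01]
 [ 4.100e-03 -1.000e+00 -3.000e-04]]
[0.468, -0.28, 0.062] travel [-0.0023  0.0596 -0.0066] dist 0.018
[0.468, -0.28, 0.052] travel [-0.0001  0.0333  0.    ] dist 0.01
rot to down [0.0006 0.     0.0078]
```

View pics/s1.png

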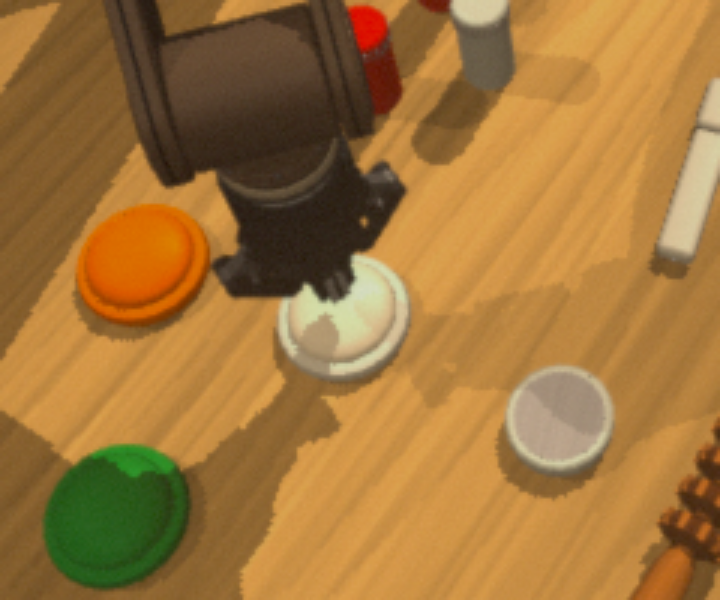

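In the enlarged view, the shut fingertips at (340,290) are over the cream dome. I'll lower gently and watch the force.

Call:
arm_command(steps=[{"hand": 0,"travel": [-0.002,0.04,-0.006],"rotation": [0,0,0.008]},{"hand": 0,"travel": [0,0.03,0],"rotation": [0,0,0]},{"hand": 0,"travel": [0,0.01,0],"rotation": [0,0,0]},{"hand": 0,"travel": [0,0,0],"rotation": [0,0,0]}])

```text
time: 4.18
eef_pos: [0.4712, -0.2819, 0.0596]
tcp_rot: [0.695, -0.136, 0.141, -0.692]
contact_force: [-0.8, 0.1, -0.1]
opening: 0.005
```

Run:
```python
from h import *
go([.468,-.28,.054],[.468,-.28,.052])
```

```text
t 4.175 p [ 0.4712 -0.2819  0.0596] op 0.005 F [-0.81  0.13 -0.07]
[[ 0.923   0.0067  0.3846]
 [-0.3846 -0.0062  0.9231]
 [ 0.0086 -1.     -0.0031]]
[0.468, -0.28, 0.054] travel [-0.0123  0.0184  0.0018] dist 0.0067
[0.468, -0.28, 0.052] travel [-0.0001  0.0067  0.    ] dist 0.002
rot to down [0.0059 0.     0.0164]
```

Call:
arm_command(steps=[{"hand": 0,"travel": [-0.008,0.008,0.001],"rotation": [0.006,0,0.016]},{"hand": 0,"travel": [0,0.01,0],"rotation": [0,0,0]},{"hand": 0,"travel": [0,0.007,0],"rotation": [0,0,0]}])

```text
time: 4.55
eef_pos: [0.4693, -0.281, 0.0528]
tcp_rot: [0.693, -0.139, 0.139, -0.693]
contact_force: [-1.0, 2.0, 3.8]
opening: 0.006
```

Call:
arm_command(steps=[{"hand": 0,"travel": [0,0.008,0],"rotation": [0,0,0]}])

```text
time: 4.68
eef_pos: [0.4693, -0.281, 0.0509]
tcp_rot: [-0.693, 0.139, -0.139, 0.693]
contact_force: [-3.5, 2.6, 12.0]
opening: 0.0
```

At 12 N the dome is on its stop. I'll lift straight up.

Call:
arm_command(steps=[{"hand": 0,"travel": [0,-0.02,0],"rotation": [0,0,0]},{"hand": 0,"travel": [0,-0.06,0],"rotation": [0,0,0]},{"hand": 0,"travel": [0,-0.15,0],"rotation": [0,0,0]},{"hand": 0,"travel": [0,-0.15,0],"rotation": [0,0,0]},{"hand": 0,"travel": [0,0,0],"rotation": [0,0,0]}])

```text
time: 5.3
eef_pos: [0.4698, -0.2815, 0.1706]
tcp_rot: [0.694, -0.138, 0.14, -0.693]
contact_force: [-0.1, 0.1, -0.8]
opening: 0.0
```

Run:
```python
from h import *
im,d=ctrl.read_camera("scene"); cv2.imwrite("pics/s2.png",im)
A=cloud("scene",d).reshape(-1,3)
m=(A[:,2]>.027)&(A[:,2]<.06)&(np.hypot(A[:,0]-.469,A[:,1]+.28)<.05)
Q=A[m];print("dome",m.sum(),cv2.minEnclosingCircle((Q[:,:2]*1000).astype(np.float32)),Q.mean(0))
B=cloud("scene",np.load("pics/scene0.npy")).reshape(-1,3)
for X in(B,A):
    m=(abs(X[:,2]-.0145)<.005)&(np.hypot(X[:,0]-.469,X[:,1]+.28)<.055);print(m.sum(),cv2.minEnclosingCircle((X[m][:,:2]*1000).astype(np.float32)))
go([.6195,-.053,.16],[.6195,-.053,.065])
```

```text
dome 619 ((467.05877685546875, -281.2103576660156), 33.89234924316406) [ 0.46741674 -0.28137201  0.03022785]
485 ((466.740966796875, -280.5107421875), 46.180442810058594)
479 ((466.8224182128906, -280.4501953125), 46.5108642578125)
t 5.35 p [ 0.4687 -0.2806  0.1681] op 0.003 F [-0.47 -0.43 -0.28]
[[ 9.230e-01 -8.000e-04  3.848e-01]
 [-3.848e-01  7.000e-04  9.230e-01]
 [-1.000e-03 -1.000e+00  4.000e-04]]
[0.6195, -0.053, 0.16] travel [0.172  0.0273 0.8936] dist 0.2731
[0.6195, -0.053, 0.065] travel [ 3.000e-04  3.167e-01 -1.000e-04] dist 0.095
rot to down [-0.0007 -0.     -0.0019]
```

View pics/s2.png

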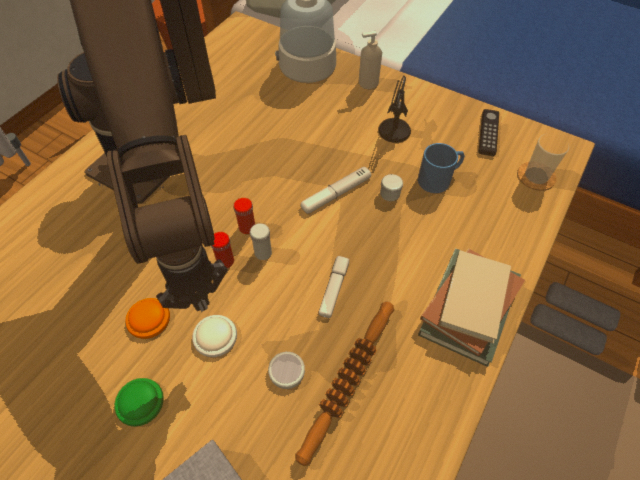

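The tap light at (214,336) has not moved and its dome is back up. Next is the thermometer case.

Call:
arm_command(steps=[{"hand": 0,"travel": [0.034,0.005,0.175],"rotation": [0,0,0]},{"hand": 0,"travel": [0.034,0.005,0.175],"rotation": [0,0,0]},{"hand": 0,"travel": [0.034,0.005,0.175],"rotation": [0,0,0]},{"hand": 0,"travel": [0.034,0.005,0.175],"rotation": [0,0,0]},{"hand": 0,"travel": [0.034,0.005,0.175],"rotation": [0,0,0]},{"hand": 0,"travel": [0,0,0],"rotation": [0,0,0]}])

```text
time: 6.1
eef_pos: [0.6165, -0.051, 0.1514]
tcp_rot: [-0.692, 0.145, -0.135, 0.694]
contact_force: [-1.2, 0.4, -0.3]
opening: -0.0
```

Run:
```python
from h import *
go([.6195,-.053,.065])
```

```text
t 6.1 p [ 0.6165 -0.051   0.1514] op -0.0 F [-1.18  0.42 -0.32]
[[ 9.213e-01 -1.280e-02  3.886e-01]
 [-3.886e-01  4.600e-03  9.214e-01]
 [-1.360e-02 -9.999e-01 -7.000e-04]]
[0.6195, -0.053, 0.065] travel [ 0.0159  0.2879 -0.002 ] dist 0.0865
rot to down [ 0.0014  0.     -0.0259]
```

Call:
arm_command(steps=[{"hand": 0,"travel": [0.012,0.1,-0.002],"rotation": [0,0,-0.026]},{"hand": 0,"travel": [0,0.13,0],"rotation": [0,0,0]},{"hand": 0,"travel": [0,0.05,0],"rotation": [0,0,0]},{"hand": 0,"travel": [0,0,0],"rotation": [0,0,0]}])

```text
time: 6.6
eef_pos: [0.616, -0.054, 0.0618]
tcp_rot: [0.694, -0.142, 0.138, -0.692]
contact_force: [0.2, 0.7, 0.1]
opening: 0.001
```

Run:
```python
from h import *
go([.6195,-.053,.065])
im,d=ctrl.read_camera("scene"); cv2.imwrite("pics/s3.png",cv2.resize(im[200:360,240:440],None,fx=3.5,fy=3.5))
go([.6195,-.053,.065])
```

```text
t 6.6 p [ 0.616  -0.054   0.0618] op 0.001 F [0.18 0.74 0.07]
[[ 9.213e-01 -6.500e-03  3.889e-01]
 [-3.889e-01 -6.000e-04  9.213e-01]
 [-5.700e-03 -1.000e+00 -3.000e-03]]
[0.6195, -0.053, 0.065] travel [ 0.0094 -0.0108  0.0077] dist 0.0049
rot to down [ 0.0058  0.     -0.0109]
t 6.65 p [ 0.6164 -0.0541  0.0625] op -0.002 F [-0.21 -0.16 -0.67]
[[ 9.213e-01 -5.300e-03  3.889e-01]
 [-3.889e-01 -9.000e-04  9.213e-01]
 [-4.600e-03 -1.000e+00 -2.900e-03]]
[0.6195, -0.053, 0.065] travel [ 0.0081 -0.0082  0.0074] dist 0.0041
rot to down [ 0.0055  0.     -0.0087]
```

View pics/s3.png

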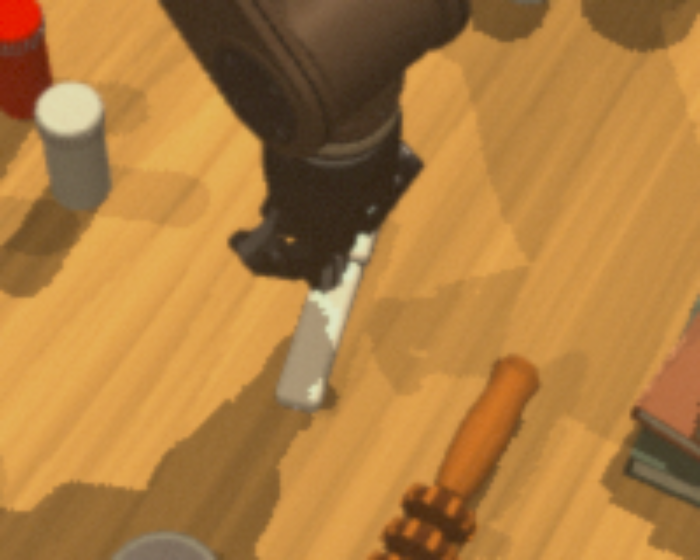

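Call:
arm_command(steps=[{"hand": 0,"travel": [0.008,-0.008,0.007],"rotation": [0.005,0,-0.009]},{"hand": 0,"travel": [0,0,0],"rotation": [0,0,0]},{"hand": 0,"travel": [0,0,0],"rotation": [0,0,0]},{"hand": 0,"travel": [0,0,0],"rotation": [0,0,0]},{"hand": 0,"travel": [0,0,0],"rotation": [0,0,0]},{"hand": 0,"travel": [0,0,0],"rotation": [0,0,0]},{"hand": 0,"travel": [0,0,0],"rotation": [0,0,0]},{"hand": 0,"travel": [0,0,0],"rotation": [0,0,0]}])

```text
time: 7.65
eef_pos: [0.6225, -0.0541, 0.0701]
tcp_rot: [0.693, -0.137, 0.143, -0.693]
contact_force: [0.2, 0.1, -0.4]
opening: -0.004
```

Run:
```python
from h import *
go([.6195,-.053,.065],[.605,.2515,.18])
```

```text
t 7.65 p [ 0.6225 -0.0541  0.0701] op -0.004 F [ 0.16  0.15 -0.4 ]
[[ 0.9212  0.0085  0.3891]
 [-0.3891 -0.0024  0.9212]
 [ 0.0088 -1.      0.0011]]
[0.6195, -0.053, 0.065] travel [-0.0106  0.0171 -0.0005] dist 0.006
[0.605, 0.2515, 0.18] travel [-0.4361 -0.3862  0.9166] dist 0.3258
rot to down [-0.002  -0.      0.0167]
```

Call:
arm_command(steps=[{"hand": 0,"travel": [-0.008,0.014,0],"rotation": [0,0,0.014]},{"hand": 0,"travel": [0,0,0],"rotation": [0,0,0]},{"hand": 0,"travel": [0,0,0],"rotation": [0,0,0]},{"hand": 0,"travel": [0,0,0],"rotation": [0,0,0]},{"hand": 0,"travel": [0,0,0],"rotation": [0,0,0]},{"hand": 0,"travel": [0,0,0],"rotation": [0,0,0]},{"hand": 0,"travel": [0,0,0],"rotation": [0,0,0]},{"hand": 0,"travel": [0,0,0],"rotation": [0,0,0]},{"hand": 0,"travel": [0,-0.17,0],"rotation": [0,0,0]},{"hand": 0,"travel": [0,-0.17,0],"rotation": [0,0,0]},{"hand": 0,"travel": [0,-0.05,0],"rotation": [0,0,0]}])

```text
time: 9.02
eef_pos: [0.6185, -0.0529, 0.1825]
tcp_rot: [-0.693, 0.142, -0.139, 0.693]
contact_force: [-0.9, -0.7, -0.3]
opening: -0.001
```

Run:
```python
from h import *
go([.605,.2515,.17])
```

```text
t 9.025 p [ 0.6185 -0.0529  0.1825] op -0.001 F [-0.89 -0.71 -0.29]
[[ 9.211e-01 -5.000e-03  3.892e-01]
 [-3.892e-01  2.200e-03  9.211e-01]
 [-5.500e-03 -1.000e+00  1.000e-04]]
[0.605, 0.2515, 0.17] travel [-0.4362  0.0441  0.917 ] dist 0.3049
rot to down [-0.0002  0.     -0.0104]
```

Call:
arm_command(steps=[{"hand": 0,"travel": [-0.072,0.007,0.15],"rotation": [0,0,-0.01]},{"hand": 0,"travel": [-0.072,0.007,0.15],"rotation": [0,0,0]},{"hand": 0,"travel": [-0.072,0.007,0.15],"rotation": [0,0,0]},{"hand": 0,"travel": [-0.072,0.007,0.15],"rotation": [0,0,0]},{"hand": 0,"travel": [-0.072,0.007,0.15],"rotation": [0,0,0]},{"hand": 0,"travel": [-0.072,0.007,0.15],"rotation": [0,0,0]},{"hand": 0,"travel": [0,0,0],"rotation": [0,0,0]}])

```text
time: 9.9
eef_pos: [0.6021, 0.2533, 0.1636]
tcp_rot: [0.694, -0.143, 0.14, -0.692]
contact_force: [0.8, -0.3, 0.3]
opening: -0.004
```

Run:
```python
from h import *
go([.605,.2515,.092])
```

```text
t 9.9 p [0.6021 0.2533 0.1636] op -0.004 F [ 0.81 -0.31  0.33]
[[ 0.9197 -0.0058  0.3925]
 [-0.3925 -0.0021  0.9197]
 [-0.0045 -1.     -0.0042]]
[0.605, 0.2515, 0.092] travel [ 0.0124  0.2387 -0.0008] dist 0.0717
rot to down [ 0.0081 -0.     -0.0085]
```

Call:
arm_command(steps=[{"hand": 0,"travel": [0.01,0.12,0],"rotation": [0.008,0,-0.009]},{"hand": 0,"travel": [0,0.09,0],"rotation": [0,0,0]},{"hand": 0,"travel": [0,0.02,0],"rotation": [0,0,0]},{"hand": 0,"travel": [0,0,0],"rotation": [0,0,0]}])

```text
time: 10.4
eef_pos: [0.6041, 0.2494, 0.0907]
tcp_rot: [0.694, -0.143, 0.141, -0.692]
contact_force: [-0.1, -0.2, 0.3]
opening: -0.001
```

Run:
```python
from h import *
im,d=ctrl.read_camera("scene"); cv2.imwrite("pics/s4.png",im)
go([.605,.2515,.091])
```

```text
t 10.45 p [0.6043 0.2494 0.0911] op -0.004 F [ 0.38 -0.04  1.02]
[[ 9.196e-01 -2.000e-03  3.929e-01]
 [-3.929e-01 -2.300e-03  9.196e-01]
 [-9.000e-04 -1.000e+00 -2.900e-03]]
[0.605, 0.2515, 0.091] travel [-0.0004  0.0003  0.0073] dist 0.0022
rot to down [ 0.0055  0.     -0.0017]
```

View pics/s4.png

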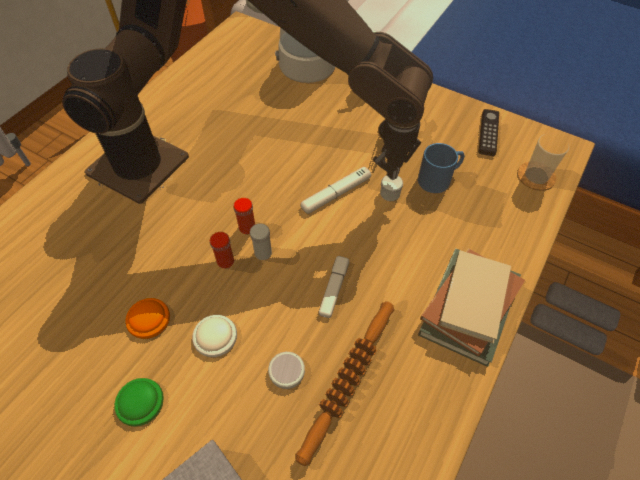

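The fingertips are over the squat canister's lid at (391,182), and nothing else has moved. I'll hold there with a small correction.

Call:
arm_command(steps=[{"hand": 0,"travel": [0,0,0.005],"rotation": [0,0,0]},{"hand": 0,"travel": [0,0,0],"rotation": [0,0,0]},{"hand": 0,"travel": [0,0,0],"rotation": [0,0,0]},{"hand": 0,"travel": [0,0,0],"rotation": [0,0,0]},{"hand": 0,"travel": [0,0,0],"rotation": [0,0,0]},{"hand": 0,"travel": [0,0,0],"rotation": [0,0,0]},{"hand": 0,"travel": [0,0,0],"rotation": [0,0,0]},{"hand": 0,"travel": [0,0,0],"rotation": [0,0,0]},{"hand": 0,"travel": [0,0,0],"rotation": [0,0,0]},{"hand": 0,"travel": [0,0,0],"rotation": [0,0,0]}])

```text
time: 11.7
eef_pos: [0.6069, 0.2511, 0.0949]
tcp_rot: [0.693, -0.14, 0.143, -0.693]
contact_force: [-0.0, 0.8, -0.2]
opening: -0.007
```

Run:
```python
from h import *
go([.605,.2515,.091])
```

```text
t 11.7 p [0.6069 0.2511 0.0949] op -0.007 F [-0.03  0.76 -0.2 ]
[[ 9.195e-01  4.000e-03  3.931e-01]
 [-3.931e-01 -9.000e-04  9.195e-01]
 [ 4.000e-03 -1.000e+00  7.000e-04]]
[0.605, 0.2515, 0.091] travel [-0.0064  0.013  -0.0013] dist 0.0044
rot to down [-0.0014 -0.      0.0077]
```

Call:
arm_command(steps=[{"hand": 0,"travel": [-0.006,0.012,-0.001],"rotation": [0,0,0.008]},{"hand": 0,"travel": [0,0,0],"rotation": [0,0,0]},{"hand": 0,"travel": [0,0,0],"rotation": [0,0,0]},{"hand": 0,"travel": [0,0,0],"rotation": [0,0,0]}])

```text
time: 12.2
eef_pos: [0.6049, 0.2515, 0.0909]
tcp_rot: [-0.692, 0.142, -0.142, 0.693]
contact_force: [0.7, 0.8, -0.4]
opening: -0.003
```

Run:
```python
from h import *
go([.605,.2515,.091])
W=cloud("scene",np.load("pics/scene0.npy"))
im,d=ctrl.read_camera("scene");W2=cloud("scene",d)
for n,c,h in(("tap",(.467,-.2805),.0145),("thermo",(.619,-.054),.02),("tin",(.635,-.267),.02),("brush",(.488,.185),.024),("pills_side",(.605,.2515),.03)):
    for X in(W,W2):
        A=X.reshape(-1,3);m=(abs(A[:,2]-h)<.006)&(np.hypot(A[:,0]-c[0],A[:,1]-c[1])<(.055 if n!="pills_side" else .035));print(n,m.sum(),A[m].mean(0).round(4))
go([.605,.2515,.091])
```

```text
t 12.2 p [0.6049 0.2515 0.0909] op -0.003 F [ 0.69  0.81 -0.43]
[[ 9.195e-01 -5.000e-04  3.931e-01]
 [-3.931e-01  8.000e-04  9.195e-01]
 [-8.000e-04 -1.000e+00  5.000e-04]]
[0.605, 0.2515, 0.091] travel [ 0.0004 -0.0005  0.    ] dist 0.0002
rot to down [-0.001   0.     -0.0014]
tap 530 [ 0.4765 -0.2871  0.0159]
tap 527 [ 0.4761 -0.2874  0.016 ]
thermo 568 [ 0.6193 -0.0541  0.0194]
thermo 570 [ 0.6191 -0.0538  0.0194]
tin 1031 [ 0.635  -0.2676  0.0211]
tin 1029 [ 0.6349 -0.2675  0.021 ]
brush 457 [0.4892 0.1835 0.0241]
brush 456 [0.489  0.183  0.0239]
pills_side 59 [0.6104 0.2335 0.0297]
pills_side 49 [0.6084 0.2317 0.0303]
t 12.25 p [0.6049 0.2515 0.0909] op -0.0 F [ 0.5   0.13 -0.44]
[[ 9.195e-01 -5.000e-04  3.931e-01]
 [-3.931e-01  8.000e-04  9.195e-01]
 [-7.000e-04 -1.000e+00  5.000e-04]]
[0.605, 0.2515, 0.091] travel [ 0.0003 -0.0004 -0.    ] dist 0.0001
rot to down [-0.001   0.     -0.0014]
```

```bash
python3 -c "
from plant import ctrl
print(ctrl.sign_off())"
```

```text
the job is handed in; nothing more can be done
None
```

The job is done and handed in at about 12 s, with the arm still pointing at the pill canister; sign-off gave no verdict.

- **Tap light:** I pressed the dome to its stop with shut fingers. The force peaked at 12 N and the dome came back up. The camera shows the lamp in the same place to within 0.5 mm.
- **Thermometer case:** I pointed at its middle, 17–25 mm above the top, for about 2.3 s. The measured position wandered up to about 5 mm, so I corrected it twice.
- **Pill canister:** I finished over the lid, about 20 mm above it. The tool is within 1 mm of the centre I measured, but the two cameras disagreed by about 3 mm on where that centre is. The contact force reads about zero.

**Last checks:** The tap light, thermometer case, tin and toothbrush case have not moved by more than 0.5 mm. The check on the pill canister's side differed by 2–3 mm, but it had only about 50 points and the gripper partly blocked the view. I saw no sign of contact there. I did not measure the other things, but none looked moved in the last picture I viewed.

The first move call was refused for a missing rotation entry, and nothing moved.

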